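Seat a polishing-wheel head on a keyed spindle and hold it home

ROBOT

A 7-joint arm with a two-finger parallel gripper is mounted at the origin on the work surface. World frame = base frame: x ahead of the robot, y to its left, z up, the work surface at z = 0. Lengths are in m, angles in rad, forces in N, time in s.
With the tool pointing down it reaches from about 0.4 to 0.85 m from the base axis. Payload 10.4 kg.
Tool frame: the origin (TCP) lies between the finger pads; the fingertips stand 22 mm ahead of it and the grasp point (between the pads) lies 3 mm ahead of it (r.nose_length is the distance from the TCP to the fingertips, in m); z points along the fingers, y is the line along which they close (so a half turn about z gives the same grasp; the last joint's range is limited). The gripper opens to 87 mm and grips with 3 to 60 N. Pads are 19 mm wide; open, the fingers measure 117 mm over their backs; the gripper's body (75 mm by 190 mm) begins 51 mm behind the grasp point.
Start: joints at [1.149, 0.332, -0.065, 1.46, 0.022, 1.35, -0.088], TCP at [0.243, -0.576, 0.245] pointing down, gripper open.
Joint ranges: [-2.6, 2.6], [-0.5, 2.12], [-1.47, 1.34], [0.16, 2.42], [-1.27, 4.41], [0.06, 2.06], [-2.6, 2.6]. Speed limits (rad/s): [2.22, 2.22, 2.79, 2.79, 3.14, 3.14, 3.14].

INTERFACE

Orientations are given as a unit quaternion [x, y, z, w].
In Python, from bench import readout, cams, r gives the robot as it stands. The module is installed in compiled form; this text tells all that it offers.
- The arm moves only by the tool step_arm, never from a script. Its argument "deltas" is a list that holds one entry, the list of rows, each a list of 7 numbers: the turn, a rotation vector about the tool's x, y, z in rad, then the shift along the tool's x, y, z in m, then the opening in per cent of the stroke, from 0 (shut) to 100 (fully open). A call has 1 to 20 rows; each row is the pose to reach, as a shift and turn from the pose commanded when the call began, along the tool's axes at that moment; what a row does not reach only later rows make up. A row lasts 1/8 s, in which the tool goes at most 62.5 mm and 10.7 degrees, less where a joint would pass 70% of its speed; a pose out of reach is approached as far as the arm can. A call with a gripper value outside its range is refused whole. The fingers move at their own pace and stop on an object; "squeeze" is the grip in N (left out, the last holds). Time passes only in rows, so rows that repeat a pose let the fingers close. It gives the time, the measured TCP pose, the force, the opening and the grip force at its end, in the units of the state.
- readout.read_state(): the state, without advancing time (a new reading comes with each control period).
- cams.camera(name): name is "scene" or "top" or "wrist"; returns a dict with "img" (480x640x3 uint8, red, green, blue), "fx", "fy", "cx", "cy" (pixels), "k1" (the pictures are not rectified: a ray, as slopes to the right and down, at radius r is drawn at 1 + k1 r^2 times it, then the intrinsics apply), "origin" and "rotation" of the camera in the world; the wrist camera has in their place "T_tool_cam" (4x4, takes a point from camera to tool coordinates, whose origin is the TCP and whose axes are the flange's). Camera axes: x right, y up, looking along -z (the intrinsics and any distortion apply to the point x, -y, -z); pixel columns grow to the right and rows downward; lengths in m; the calibration is good to about 2 mm. A picture is of the moment at which its call begins: read the wrist's pose just before it. There is no depth.
- r.close_job(): hands the job in; it is judged then, once.
The state is a dict: "time": time; "joint_positions": joint angles; "joint_vel": joint speeds; "joint_torque": joint torques, N m; "ee_pos": TCP position; "eef_rot": TCP orientation; "ft_force": force on the tool from outside, world axes, zero at the start; "torque": the same for the moment, N m; "width": finger opening in m; "grip_force": force on a finger pad.
Only numpy, scipy, OpenCV 4.12 (cv2) and the standard library are available. Lean on these libraries where they do the work, as an engineer would, in place of code of your own. Each camera call takes 0.05 s, during which the arm holds its last target. There are 200 camera calls.

TASK

Pick up the polishing-wheel head by its knurled collar and set it upright over the upright spindle of the grey polishing unit, where it will sit on the spindle's cross pin. Turn the collar until the hidden keyways inside it drop over the pin, then push the head fully home against the spring plate and finish while still holding it pushed down, with the gripper on it, so that the drawbar can be locked from below. Leave the tumbler, bottle and spare wheel where they are.

Things in the scene. Friction and masses are not known exactly. Their poses are not given: they have to be found in the camera images.
- head: Polishing-wheel head, loose, about 0.3 kg (may vary by a third), standing upright on the bench, 76 mm tall. Origin at the centre of its underside, z up its axis. Grip it by the knurled collar on top. Below the collar a steel skirt, 48 mm diameter (0 to 48 mm up), with a black rubber wheel, 84 mm diameter, round it from 10 to 24 mm up.
- collar_top (a point): Centre of the flat top of the head's knurled collar, 76 mm above the head's origin. The collar is solid steel, round, 50 mm diameter and 28 mm high (48 to 76 mm above the head's origin); grip it at any yaw.
- bore_mouth (a point): Centre of the head's underside, where its bore opens: 23 mm diameter, 48 mm deep, closed above. Two opposite straight keyways in the bore, 12 mm wide and 40 mm across, full depth, lie along the head's own x axis (both ways); they cannot be seen from above.
- unit: Polishing unit, fixed: grey housing 150 x 150 mm, 44 mm high, with a low round dark boss (72 mm diameter, top at 50 mm) from which a steel spindle stands up at the centre. Origin at the centre of its underside on the bench, z up.
- spindle_top (a point): Centre of the spindle's tip, 104 mm above the bench, on the spindle axis. The spindle is 20 mm diameter with a 14 mm high conical nose that narrows to 8 mm. It is braked and does not turn.
- pin_mid (a point): Middle of the steel cross pin through the spindle, 73 mm above the bench; pin 6 mm diameter, 36 mm end to end, level. Its direction about the vertical differs each time and no pose here tells it. Unkeyed, the head sits on it with its underside at 76 mm; with its x axis within about 0.16 rad of the pin (repeats every half turn) the head can drop 10 mm to the spring plate.
- ejector (a joint): Spring plate, a 48 mm aluminium disc round the spindle under the pin. 0 m: up (its top 66 mm above the bench); 0.008 m: fully down (top at 58 mm: head fully home, its underside there). Needs about 7 N to begin to move and 12 N fully down, more than the head's own weight; it lifts the head again when let go.
- tumbler: Bystander: clear glass tumbler, 72 mm wide, 95 mm tall, standing; origin at the centre of its underside.
- coolant: Bystander: white bottle, 64 mm wide, 170 mm tall, standing; origin at the centre of its underside.
- spare_wheel: Bystander: bare black rubber wheel (no collar) lying flat, 90 mm wide, 24 mm hole, 14 mm thick; origin at the centre of its underside.
Not all that is in view belongs to the job. What is shaped like the head but green or orange is not meant.

How it is judged:
On the way, in this order (a step that is already met when the one before it is completed fails the run):
1. the head is up over the spindle, above the spring plate (horizontal distance between head and spindle_top below 0.012 m and z of head in the frame of unit above 0.071 m), for 0.1 s.
2. the keyways have dropped over the pin (horizontal distance between head and spindle_top below 0.004 m and angle between head's own z axis and vertical below 0.08 rad and z of head in the frame of unit below 0.07 m), for 0.1 s.
At the end, for the whole second after the job is handed in: The head is upright (within 0.08 rad) on the spindle, within 4 mm of its axis, keyed over the pin, its underside 54 to 61 mm above the bench (home is 58 mm) with the spring plate at least 5.5 mm down, at rest (under 0.02 m/s), the fingers still holding it with more than 2 N (horizontal distance between head and spindle_top below 0.004 m and angle between head's own z axis and vertical below 0.08 rad and z of head in the frame of unit between 0.054 and 0.061 m and value of joint ejector above 0.0055 m and contact force between the fingers and head above 2 N and linear speed of head below 0.02 m/s); the arm keeps its last pose, push and grip.
It fails at once if the tumbler is moved more than 30 mm (distance of tumbler from where it was at the start of the episode above 0.03 m).
It fails at once if the coolant is moved more than 30 mm (distance of coolant from where it was at the start of the episode above 0.03 m).
It fails at once if the spare_wheel is moved more than 30 mm (distance of spare_wheel from where it was at the start of the episode above 0.03 m).
It also fails if it takes over 64 s, if anything falls off the work surface, if the arm or the gripper's body presses on something with over 40 N, if the wrist force passes 120 N, or if a joint passes its speed limit or range.

## Working session

There is one attempt and no reset: what is moved stays moved. The work goes in short steps, Python scripts to look and compute and a tool call to move; the robot and the scene stay as the last step left them, time stands still between calls to the robot, and variables do not carry over. Pictures are saved under pics/ and viewed, at most 10 in all, crops included, and the job is handed in when it is done.

Besides the shell and the picture viewer there is one more tool, called after "Emit:" as name(argument=value, ...) on one line, values as JSON. step_arm: Moves the arm, as the interface text tells. Its arguments: {"type":"object","properties":{"deltas":{"type":"array"},"squeeze":{"type":"number"}},"required":["deltas"]}

```bash
mkdir -p pics; cat > h.py <<'E'
import numpy as np, cv2
from scipy.spatial.transform import Rotation as R
from bench import readout, cams, r
def ray(c,u,v,st=None):
    xd,yd=(u-c["cx"])/c["fx"],(v-c["cy"])/c["fy"]
    x,y=xd,yd
    for _ in range(20):
        k=1+c["k1"]*(x*x+y*y); x,y=xd/k,yd/k
    d=np.array([x,-y,-1.])
    if "origin" in c: o=np.array(c["origin"]);M=np.array(c["rotation"])
    else:
        T=np.array(c["T_tool_cam"]);Q=R.from_quat(st["eef_rot"]).as_matrix()
        o=np.array(st["ee_pos"])+Q@T[:3,3];M=Q@T[:3,:3]
    if M.shape!=(3,3): M=R.from_quat(M).as_matrix()
    return o,M@d
def at(c,u,v,z,st=None):
    o,d=ray(c,u,v,st); return o+d*(z-o[2])/d[2]
def shot(n,f):
    st=readout.read_state(); c=cams.camera(n); cv2.imwrite(f,c["img"][:,:,::-1])
    import pickle; pickle.dump((c,st),open(f+".pkl","wb")); return c,st
def load(f):
    import pickle; return pickle.load(open(f+".pkl","rb"))
E
python3 - <<'E'
from h import *
for n in("scene","top"):
    c,s=shot(n,f"pics/{n}.png"); print({k:v for k,v in c.items() if k!="img"})
print(s)
E
```

```text
{'fx': 505.27303831555525, 'fy': 505.27303831555525, 'cx': 316.9972203714513, 'cy': 239.6970522519415, 'k1': -0.08387186439596335, 'origin': array([1.83290603, 0.20509696, 0.85118258]), 'rotation': array([0.31864881, 0.36857665, 0.66502562, 0.56599921])}
{'fx': 519.6185963149167, 'fy': 519.6185963149167, 'cx': 328.28625662032306, 'cy': 233.88117719061083, 'k1': -0.052207150604453786, 'origin': array([0.48314637, 0.00185115, 1.49524592]), 'rotation': array([ 0.04108703, -0.03705564, -0.70568385,  0.70636325])}
{'time': 0.05, 'joint_positions': array([ 1.14943686,  0.33287605, -0.06468912,  1.46092661,  0.0216178 ,
        1.34989592, -0.08849201]), 'joint_vel': array([-0.00045485,  0.00025123, -0.00028899, -0.00015131, -0.00203193,
        0.00087295, -0.00090119]), 'joint_torque': array([ 1.67538135e-03, -6.25158191e+01,  2.47461617e-02, -3.91132450e+01,
       -6.15168060e-02,  3.69120017e-02,  4.17514684e-05]), 'ee_pos': array([ 0.24252175, -0.57564959,  0.24375831]), 'eef_rot': array([ 9.80187166e-01,  1.98072267e-01, -1.81340501e-04, -6.81248225e-04]), 'ft_force': array([ 0.30069625, -0.12585005,  0.30340196]), 'torque': array([ 0.04008841, -0.01163165,  0.02365494]), 'grip_force': 0.0, 'width': 0.08720345034718222}
```

View pics/top.png

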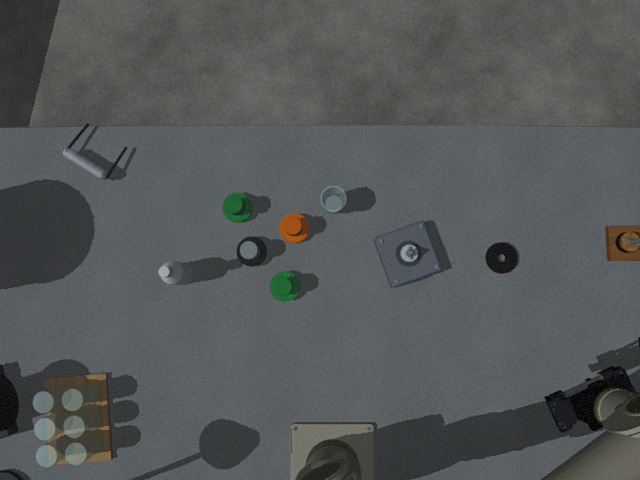

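View pics/scene.png

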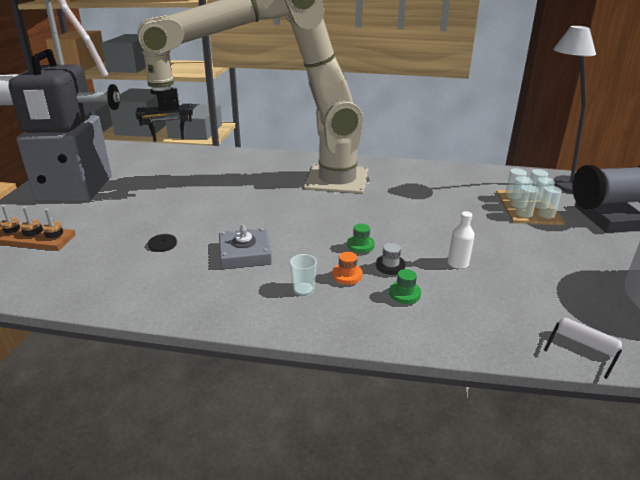

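The top view shows the head (grey collar, black wheel) at about (250,250). It is ringed by green (237,207), orange (294,228) and green (285,286) decoys. The unit is at (408,253), the tumbler at (334,199) and the bottle at (171,272).

```bash
python3 - <<'E'
from h import *
c,s=load("pics/top.png")
im=c["img"][:,:,::-1]
a=cv2.resize(im[190:310,210:310],None,fx=4,fy=4,interpolation=2)
b=cv2.resize(im[215:295,370:450],None,fx=5,fy=5,interpolation=2)
o=np.zeros((480,800,3),np.uint8);o[:480,:400]=a;o[:400,400:]=b
cv2.imwrite("pics/crop.png",o)
print(c["origin"])
for n,u,v,z in[("collar",248,250,.076),("spin",409,253,.1),("g1",236,206,.076),("or",293,227,.076),("g2",285,286,.076),("bot",171,272,.1),("tum",334,199,.05),("p",500,257,.0)]:print(n,at(c,u,v,z).round(3))
E
```

```text
[0.48314637 0.00185115 1.49524592]
collar [0.596 0.23  0.076]
spin [ 0.586 -0.207  0.1  ]
g1 [0.718 0.266 0.076]
or [0.66  0.107 0.076]
g2 [0.498 0.128 0.076]
bot [0.534 0.434 0.1  ]
tum [ 0.743 -0.006  0.05 ]
p [ 0.582 -0.486  0.   ]
```

View pics/crop.png

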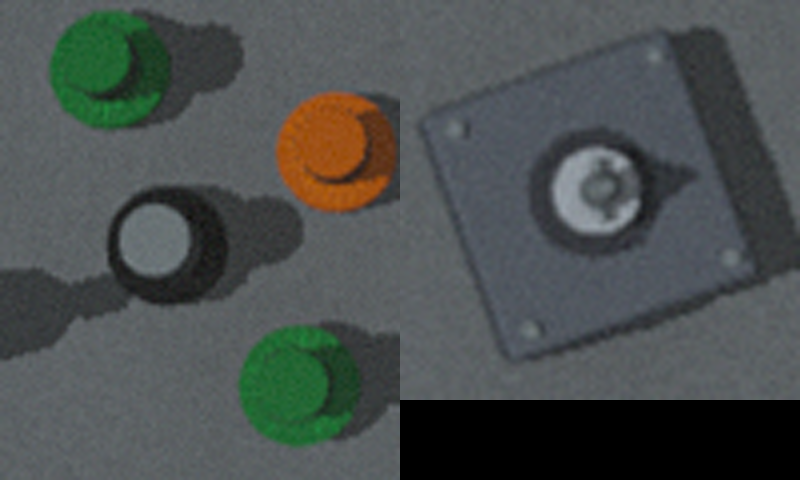

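Emit:
step_arm(deltas=[[[0,0,-0.08,0.046,-0.021,0,100],[0,0,-0.17,0.092,-0.042,0,100],[0,0,-0.25,0.138,-0.063,0,100],[0,0,-0.33,0.184,-0.084,0,100],[0,0,-0.42,0.23,-0.105,0,100],[0,0,-0.5,0.276,-0.125,0,100],[0,0,-0.58,0.322,-0.146,-0.01,100],[0,0,-0.67,0.368,-0.167,-0.01,100],[0,0,-0.75,0.414,-0.188,-0.015,100],[0,0,-0.83,0.459,-0.207,-0.015,100],[0,0,-0.83,0.459,-0.207,-0.015,100],[0,0,-0.83,0.459,-0.207,-0.015,100],[0,0,-0.83,0.459,-0.207,-0.015,100],[0,0,-0.83,0.459,-0.207,-0.015,100]]])

```text
time: 1.85
ee_pos: [0.5848, -0.208, 0.2596]
eef_rot: [0.818, 0.576, -0.0, 0.0]
ft_force: [-0.4, -0.5, 0.2]
width: 0.0867
grip_force: 0.0
```

```bash
python3 - <<'E'
from h import *
c,s=shot("wrist","pics/w1.png")
print(s["time"],s["ee_pos"],s["joint_positions"].round(2),c["T_tool_cam"],R.from_quat(s["eef_rot"]).as_matrix().round(3),s["ft_force"])
E
```

```text
1.85 [ 0.58477947 -0.20803838  0.25964299] [ 0.61  0.35 -0.44  1.43  0.15  1.39 -0.18] [[ 7.48968408e-04  9.56207241e-01  2.92689513e-01  8.03665268e-02]
 [ 9.99999689e-01 -6.44406931e-04 -4.53660261e-04  1.73310909e-03]
 [-2.45182076e-04  2.92689761e-01 -9.56207427e-01 -1.39456028e-01]
 [ 0.00000000e+00  0.00000000e+00  0.00000000e+00  1.00000000e+00]] [[ 0.337  0.941 -0.   ]
 [ 0.941 -0.337 -0.   ]
 [-0.     0.    -1.   ]] [-0.41209979 -0.46342284  0.21979745]
```

View pics/w1.png

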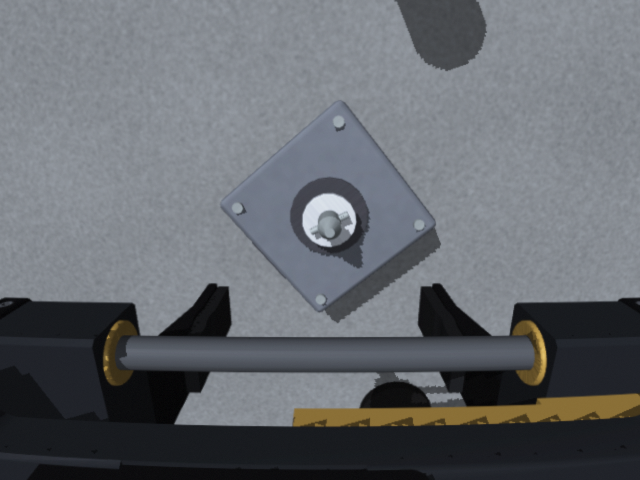

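The wrist view shows the unit. The spindle disc is centred at about (330,219), with the pin running from lower left to upper right.

```bash
python3 - <<'E'
from h import *
c,s=load("pics/w1.png")
im=c["img"][:,:,::-1]
cv2.imwrite("pics/c2.png",cv2.resize(im[170:270,280:380],None,fx=6,fy=6,interpolation=2))
E
```

```text
(no output)
```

View pics/c2.png

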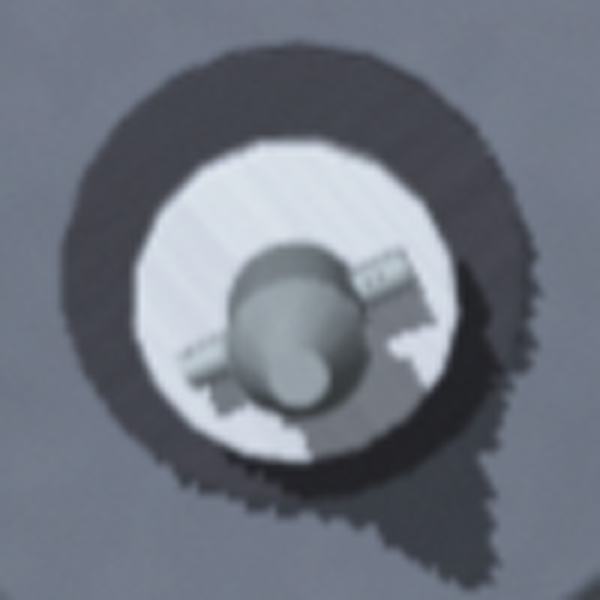

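The crop shows the spindle tip at about (330.2,233.2), the plate centre at (329.5,220.2), and the pin ends at (310.5,230.8) and (348,213.7).

```bash
python3 - <<'E'
from h import *
c,s=load("pics/w1.png")
print("tip",at(c,330.2,233.2,.104,s),"disc",at(c,329.5,220.2,.066,s),"boss",at(c,280+297/6,170+270/6,.05,s))
a=at(c,310.5,230.8,.074,s);b=at(c,348,213.7,.074,s);d=b-a
print("pin",(a+b)/2,np.linalg.norm(d),np.degrees(np.arctan2(d[1],d[0])))
E
```

```text
tip [ 0.58971542 -0.21364927  0.104     ] disc [ 0.59001616 -0.21264867  0.066     ] boss [ 0.59052109 -0.21185186  0.05      ]
pin [ 0.58966477 -0.21237722  0.074     ] 0.035527422952811284 5.560773996681213
```

Emit:
step_arm(deltas=[[[0,0,-0.09,0.052,-0.017,0,100],[0,0,-0.18,0.104,-0.034,0,100],[0,0,-0.27,0.156,-0.051,0,100],[0,0,-0.36,0.208,-0.069,0,100],[0,0,-0.44,0.26,-0.086,0,100],[0,0,-0.53,0.312,-0.103,0,100],[0,0,-0.62,0.364,-0.12,0,100],[0,0,-0.71,0.416,-0.137,0,100],[0,0,-0.71,0.416,-0.137,0,100],[0,0,-0.71,0.416,-0.137,0,100],[0,0,-0.71,0.416,-0.137,0,100]]])

```text
time: 3.28
ee_pos: [0.5964, 0.2289, 0.2596]
eef_rot: [0.567, 0.824, -0.0, 0.0]
ft_force: [-0.0, -0.5, 0.1]
width: 0.0869
grip_force: 0.0
```

```bash
python3 - <<'E'
from h import *
c,s=shot("wrist","pics/w2.png")
print(s["time"],s["ee_pos"],s["joint_positions"].round(2),R.from_quat(s["eef_rot"]).as_matrix().round(3),s["ft_force"])
cv2.imwrite("pics/w2c.png",cv2.resize(c["img"][130:330,180:480,::-1],None,fx=2.6,fy=2.6,interpolation=2))
E
```

```text
3.275 [0.59641144 0.22894621 0.25959404] [ 0.08  0.45 -0.72  1.37  0.29  1.43 -0.27] [[-0.357  0.934  0.   ]
 [ 0.934  0.357 -0.001]
 [-0.001  0.    -1.   ]] [-0.01465103 -0.47610444  0.08173156]
```

View pics/w2c.png

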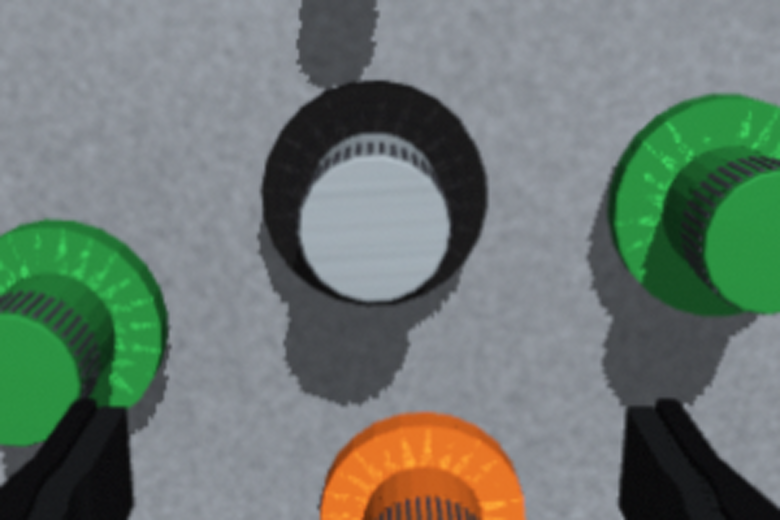

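The collar top is centred at crop (374,228), which is full-image (324.0,217.7).

```bash
python3 - <<'E'
from h import *
c,s=load("pics/w2.png")
p=at(c,324.0,217.7,.076,s); print("collar",p)
print("tool delta",R.from_quat(s["eef_rot"]).as_matrix().T@(p-s["ee_pos"]))
E
```

```text
collar [0.59704412 0.23013702 0.076     ]
tool delta [0.00109396 0.00099883 0.18359301]
```

Emit:
step_arm(deltas=[[[0,0,0,0.001,0.001,0.05,100],[0,0,0,0.001,0.001,0.1,100],[0,0,0,0.001,0.001,0.14,100],[0,0,0,0.001,0.001,0.17,100],[0,0,0,0.001,0.001,0.195,100],[0,0,0,0.001,0.001,0.195,100],[0,0,0,0.001,0.001,0.195,60],[0,0,0,0.001,0.001,0.195,30],[0,0,0,0.001,0.001,0.195,30],[0,0,0,0.001,0.001,0.195,30],[0,0,0,0.001,0.001,0.195,30],[0,0,0,0.001,0.001,0.195,30]]], squeeze=45)

```text
time: 4.82
ee_pos: [0.5962, 0.2321, 0.0647]
eef_rot: [0.566, 0.825, -0.0, 0.0]
ft_force: [-3.0, -2.1, 4.0]
width: 0.0488
grip_force: 44.9
```

Emit:
step_arm(deltas=[[[0,0,0,0,0,-0.02,30],[0,0,0,0,0,-0.06,30],[0,0,0,0,0,-0.11,30],[0,0,0,0,0,-0.16,30],[0,0,0,0,0,-0.2,30],[0,0,0,0,0,-0.2,30],[0,0,0,0,0,-0.2,30]]])

```text
time: 5.7
ee_pos: [0.596, 0.232, 0.2641]
eef_rot: [0.566, 0.825, -0.0, -0.0]
ft_force: [-0.4, 0.1, -2.7]
width: 0.0486
grip_force: 44.9
```

```bash
python3 - <<'E'
from h import *
c,s=shot("top","pics/t2.png")
print(s)
w,s=shot("wrist","pics/w3.png")
im=np.zeros((480,800,3),np.uint8)
im[:360,:480]=cv2.resize(w["img"][:,:,::-1],(480,360)); im[:320,480:]=cv2.resize(c["img"][200:300,200:300,::-1],(320,320))
cv2.imwrite("pics/m3.png",im)
E
```

```text
{'time': 5.7, 'joint_positions': array([ 0.07934463,  0.44775047, -0.72683647,  1.35829696,  0.29434351,
        1.44498295, -0.26645723]), 'joint_vel': array([-0.00044528,  0.01884303,  0.0068234 ,  0.01839641,  0.00125586,
       -0.00134584, -0.00062804]), 'joint_torque': array([-2.15031817e-01, -6.60947800e+01, -1.13296241e+01, -4.07038021e+01,
       -1.06825386e-01,  3.86115687e-02,  1.22410335e-02]), 'ee_pos': array([0.59603377, 0.2319897 , 0.26413054]), 'eef_rot': array([ 5.65746795e-01,  8.24578954e-01, -3.29113545e-04, -5.76626196e-05]), 'ft_force': array([-0.35600647,  0.11763077, -2.66014636]), 'torque': array([ 0.08339505, -0.07779649,  0.00400749]), 'grip_force': 44.94555442593992, 'width': 0.04858178477682461}
```

View pics/m3.png

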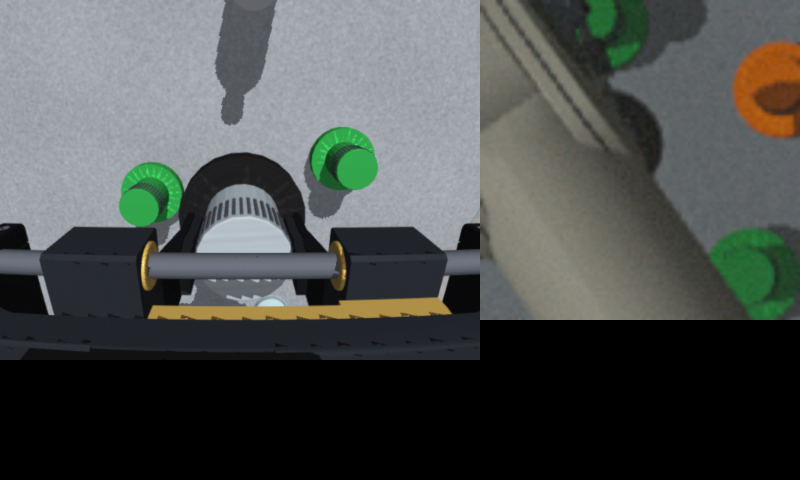

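The wrist picture shows the head held upright. The far edge of the wheel is at full-image row ~204, near column 323. In the top picture the arm hides the head.

```bash
python3 - <<'E'
from h import *
w,s=load("pics/w3.png"); g=cv2.cvtColor(w["img"],cv2.COLOR_RGB2GRAY)
print(g[195:215,322:326].mean(1).round())
print(g[235:310:1,322:326].mean(1).round())
T=np.array(w["T_tool_cam"])
def tool(u,v,z):
    st={"ee_pos":np.zeros(3),"eef_rot":[0,0,0,1]}
    o,d=ray(w,u,v,st); return (o+d*(z-o[2])/d[2])[:2].round(4)
for v in (202,204,206): print(v,tool(323,v,.055)-[.042,0])
for v in range(270,310,4): print(v,tool(323,v,-.011)-[.025,0])
for x in(240,250): print(g[270+0,250:275],g[270,380:400])
c,s2=load("pics/w2.png")
E
```

```text
[162. 161. 161. 160. 161. 162. 162. 146.  96.  36.  24.  25.  25.  27.
  29.  31.  31.  30.  30.  31.]
[ 30.  32.  33.  34.  35.  36.  37.  38.  38.  46. 102. 145. 155. 156.
 156. 156. 156. 156. 157. 157. 157. 157. 156. 157. 157. 157. 156. 151.
 140. 130. 125. 122. 122. 122. 120. 116. 115. 116. 115. 114. 114. 113.
 110. 107. 107. 108. 107. 105. 106. 111. 123. 143. 156. 168. 192. 206.
 205. 197. 192. 190. 189. 188. 188. 188. 189. 189. 190. 189. 188. 188.
 188. 188. 188. 188. 189.]
202 [-0.0016  0.0006]
204 [-0.0027  0.0006]
206 [-0.0037  0.0006]
270 [0.0043 0.0008]
274 [0.0027 0.0008]
278 [0.0012 0.0008]
282 [-0.0003  0.0008]
286 [-0.0019  0.0008]
290 [-0.0034  0.0008]
294 [-0.005   0.0008]
298 [-0.0066  0.0008]
302 [-0.0082  0.0008]
306 [-0.0098  0.0008]
[33 36 36 34 32 33 30 32 32 35 36 29 29 29 30 29 31 30 32 31 31 30 31 32
 31] [30 29 30 30 29 31 31 33 31 32 30 30 31 30 32 30 30 31 31 30]
[33 36 36 34 32 33 30 32 32 35 36 29 29 29 30 29 31 30 32 31 31 30 31 32
 31] [30 29 30 30 29 31 31 33 31 32 30 30 31 30 32 30 30 31 31 30]
```

Emit:
step_arm(deltas=[[[0,0,-0.05,-0.02,-0.008,0,30],[0,0,-0.15,-0.06,-0.024,0,30],[0,0,-0.25,-0.11,-0.044,0,30],[0,0,-0.35,-0.16,-0.065,0,30],[0,0,-0.45,-0.21,-0.085,0,30],[0,0,-0.55,-0.26,-0.105,0,30],[0,0,-0.65,-0.31,-0.125,0,30],[0,0,-0.75,-0.36,-0.145,0,30],[0,0,-0.83,-0.395,-0.159,0,30],[0,0,-0.9,-0.412,-0.166,0,30],[0,0,-0.9,-0.412,-0.166,0,30],[0,0,-0.9,-0.412,-0.166,0,30],[0,0,-0.9,-0.412,-0.166,0,30]]])

```text
time: 7.42
ee_pos: [0.5899, -0.2103, 0.2646]
eef_rot: [0.15, 0.989, 0.0, -0.0]
ft_force: [1.1, -0.5, -2.7]
width: 0.0491
grip_force: 44.9
```

```bash
python3 - <<'E'
from h import *
w,s=shot("wrist","pics/w4.png"); g=cv2.cvtColor(w["img"],cv2.COLOR_RGB2GRAY)
print(s["time"],s["ee_pos"],s["joint_positions"].round(2),s["ft_force"],s["width"]);M=R.from_quat(s["eef_rot"]).as_matrix();print(M.round(3))
print(g[195:215,322:326].mean(1).round())
for dx in(-.0022,): 
  h=s["ee_pos"]+M@[dx,0,.065];print("head",h,"need(tool)",(M.T@(np.array([.590,-.2128,.12])-h)).round(4))
E
```

```text
7.425 [ 0.58986571 -0.21033228  0.26455181] [ 0.8   0.41 -0.72  1.4   0.27  1.43  1.36] [ 1.1134184  -0.45613669 -2.74406026] 0.04912842027324059
[[-0.955  0.297 -0.   ]
 [ 0.297  0.955  0.   ]
 [ 0.     0.    -1.   ]]
[243. 243. 244. 244. 244. 244. 242. 222. 136.  42.  20.  20.  21.  24.
  30.  34.  34.  33.  33.  32.]
head [ 0.591965   -0.21096743  0.19955158] need(tool) [ 0.0013 -0.0024  0.0796]
```

Emit:
step_arm(deltas=[[[0,0,0,0.001,-0.002,0.03,30],[0,0,0,0.0013,-0.0024,0.06,30],[0,0,0,0.0013,-0.0024,0.085,30],[0,0,0,0.0013,-0.0024,0.095,30],[0,0,0,0.0013,-0.0024,0.105,30],[0,0,0,0.0013,-0.0024,0.115,30],[0,0,0,0.0013,-0.0024,0.115,30],[0,0,0,0.0013,-0.0024,0.115,30]]])

```text
time: 8.48
ee_pos: [0.5876, -0.2134, 0.1496]
eef_rot: [0.151, 0.989, 0.0, -0.0]
ft_force: [-1.3, 2.5, -4.4]
width: 0.0492
grip_force: 44.9
```

```bash
python3 - <<'E'
from h import *
s=readout.read_state();M=R.from_quat(s["eef_rot"]).as_matrix()
h=s["ee_pos"]+M@[-.0022,0,.065];print(s["time"],"head",h,"F tool",M.T@s["ft_force"],"T",M.T@s["torque"])
E
```

```text
8.475 head [ 0.58966394 -0.21403383  0.08456174] F tool [1.99286627 1.97111752 4.41585679] T [-0.75027487  0.34899648  0.01194132]
```

Emit:
step_arm(deltas=[[[0,0,0,0.0007,0.0007,0.003,30],[0,0,0,0.0007,0.0007,0.006,30],[0,0,0,0.0007,0.0007,0.009,30],[0,0,0,0.0007,0.0007,0.0095,30],[0,0,0,0.0007,0.0007,0.0095,30]]])

```text
time: 9.1
ee_pos: [0.5873, -0.213, 0.1403]
eef_rot: [0.151, 0.989, -0.0, 0.0]
ft_force: [-1.7, 2.8, -0.4]
width: 0.049
grip_force: 44.9
```

```bash
python3 - <<'E'
from h import *
s=readout.read_state();M=R.from_quat(s["eef_rot"]).as_matrix()
h=s["ee_pos"]+M@[-.0022,0,.065];print(s["time"],"head",h,"F tool",M.T@s["ft_force"],"T",M.T@s["torque"])
E
```

```text
9.1 head [ 0.58945041 -0.21368117  0.07526801] F tool [2.49412629 2.15948099 0.38351371] T [-0.59907989  0.41275773 -0.04997592]
```

Emit:
step_arm(deltas=[[[0,0,0,0.0006,0.0006,0.002,30],[0,0,0,0.0006,0.0006,0.003,30],[0,0,0,0.0006,0.0006,0.003,30],[0,0,0,0.0006,0.0006,0.003,30]]])

```text
time: 9.6
ee_pos: [0.5879, -0.213, 0.1397]
eef_rot: [0.151, 0.989, -0.001, 0.002]
ft_force: [-5.8, 1.2, 17.9]
width: 0.0489
grip_force: 44.9
```

```bash
cat > st.py <<'E'
from h import *
s=readout.read_state();M=R.from_quat(s["eef_rot"]).as_matrix()
h=s["ee_pos"]+M@[-.0022,0,.065];print(s["time"],"q",s["joint_positions"].round(2),"head",h.round(4),"F tool",(M.T@s["ft_force"]).round(1),"T",(M.T@s["torque"]).round(2),"hdg x",np.degrees(np.arctan2(M[1,0],M[0,0])).round(1),"tilt",np.arccos(-M[2,2]).round(3))
E
python3 st.py
```

```text
9.6 q [ 0.8   0.5  -0.69  1.56  0.33  1.2   1.31] head [ 0.5901 -0.2138  0.0747] F tool [  5.8  -0.6 -17.9] T [-0.12  1.34 -0.04] hdg x 162.6 tilt 0.004
```

Emit:
step_arm(deltas=[[[0,0,0.08,-0.0003,0.0002,0,30],[0,0,0.16,-0.0003,0.0004,0,30],[0,0,0.24,-0.0004,0.0005,0,30],[0,0,0.32,-0.0004,0.0007,0,30],[0,0,0.4,-0.0005,0.0009,0,30],[0,0,0.48,-0.0005,0.001,0,30],[0,0,0.56,-0.0006,0.0012,0,30]]])

```text
time: 10.48
ee_pos: [0.5898, -0.2097, 0.1396]
eef_rot: [0.419, 0.908, 0.001, 0.002]
ft_force: [-1.2, 6.3, 14.0]
width: 0.0497
grip_force: 44.8
```

```bash
python3 st.py
```

```text
10.475 q [ 0.72  0.47 -0.59  1.56  0.28  1.19  0.79] head [ 0.5916 -0.2113  0.0746] F tool [  5.5   3.2 -14. ] T [-1.11  1.31 -0.23] hdg x 130.5 tilt 0.005
```

Emit:
step_arm(deltas=[[[0,0,0.08,0.0003,0.0005,0.0002,30],[0,0,0.16,0.0003,0.0008,0.0005,30],[0,0,0.24,0.0003,0.0009,0.0005,30],[0,0,0.32,0.0002,0.001,0.0005,30],[0,0,0.4,0.0001,0.0012,0.0005,30],[0,0,0.48,0,0.0013,0.0005,30],[0,0,0.56,0,0.0015,0.0005,30]]])

```text
time: 11.35
ee_pos: [0.5888, -0.211, 0.1363]
eef_rot: [0.654, 0.756, -0.0, 0.0]
ft_force: [0.6, 0.0, -2.7]
width: 0.0492
grip_force: 44.9
```

```bash
python3 st.py
```

```text
11.35 q [ 0.65  0.46 -0.49  1.57  0.23  1.17  0.26] head [ 0.5891 -0.2132  0.0713] F tool [-0.   0.6  2.7] T [-0.1   0.01  0.02] hdg x 98.3 tilt 0.001
```

The head dropped over the pin: TCP z fell 3.3 mm and the force went to zero. Next I push it home.

Emit:
step_arm(deltas=[[[0,0,0,0,0,0.002,30],[0,0,0,0,0,0.004,30],[0,0,0,0,0,0.006,30],[0,0,0,0,0,0.008,30],[0,0,0,0,0,0.01,30],[0,0,0,0,0,0.012,30],[0,0,0,0,0,0.012,30]]])

```text
time: 12.22
ee_pos: [0.589, -0.2106, 0.1253]
eef_rot: [0.653, 0.757, -0.0, 0.0]
ft_force: [-5.1, 0.1, 7.0]
width: 0.0488
grip_force: 44.9
```

```bash
python3 st.py
```

```text
12.225 q [ 0.65  0.47 -0.49  1.58  0.23  1.15  0.26] head [ 0.5893 -0.2128  0.0603] F tool [ 0.8 -5.1 -7. ] T [0.9  0.21 0.  ] hdg x 98.5 tilt 0.001
```

Emit:
step_arm(deltas=[[[0,0,0,0,-0.0004,0.001,30],[0,0,0,0,-0.0004,0.002,30],[0,0,0,0,-0.0004,0.003,30],[0,0,0,0,-0.0004,0.004,30],[0,0,0,0,-0.0004,0.0045,30],[0,0,0,0,-0.0004,0.0045,30],[0,0,0,0,-0.0004,0.0045,30],[0,0,0,0,-0.0004,0.0045,30]]])

```text
time: 13.22
ee_pos: [0.589, -0.2107, 0.1223]
eef_rot: [0.653, 0.757, -0.0, 0.001]
ft_force: [-8.5, 1.4, 17.9]
width: 0.049
grip_force: 44.9
```

```bash
python3 st.py; python3 - <<'E'
from h import *
w,s=shot("wrist","pics/w5.png"); c,_=shot("scene","pics/s5.png")
im=np.zeros((480,800,3),np.uint8)
im[:300,:400]=cv2.resize(w["img"][:,:,::-1],(400,300)); im[:400,400:]=cv2.resize(c["img"][170:290,185:305,::-1],(400,400),interpolation=2)
cv2.imwrite("pics/m5.png",im)
E
```

```text
13.225 q [ 0.65  0.47 -0.49  1.58  0.24  1.15  0.25] head [ 0.5894 -0.2129  0.0574] F tool [  2.6  -8.2 -17.9] T [ 1.74  0.56 -0.  ] hdg x 98.5 tilt 0.002
```

View pics/m5.png

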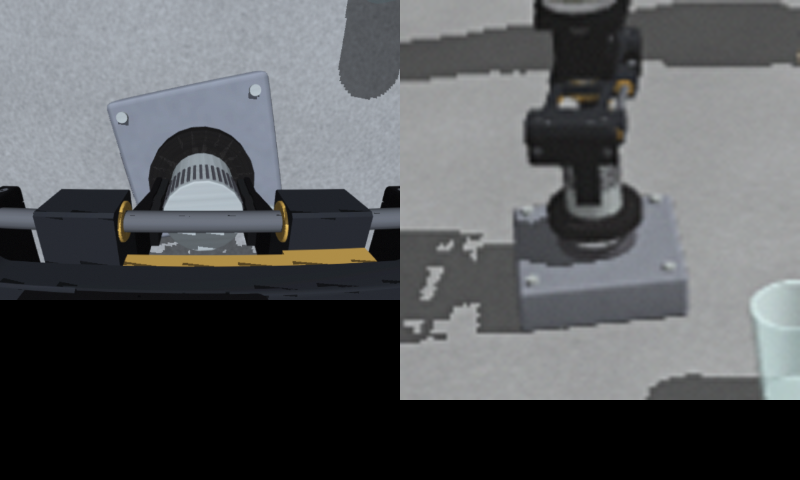

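The views show the head upright and down on the unit, with the gripper still on the collar. The downward force is about 20 N against the 12 N needed, and the underside is at about 57.4 mm. I'm handing in.

```bash
python3 -c "
from bench import r
print(r.close_job())"
```

```text
the job is handed in; nothing more can be done
None
```

The head is keyed over the pin and held pushed home, with its underside at about 57 mm, roughly 20 N down and the gripper still on it; the job is handed in, but the interface returned no verdict.

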